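Close up the jar caddy with its notched slider

TASK

Stand the spice jar with the yellow cap that is out on the worktop upright in the jar caddy, in the free space between the other two jars and the slider. Then take the slider by its black knob, lift it out of its parking notch, push the jars up together against the closed end of the caddy with it, and let it down fully home in a notch close behind them, so that the row has no more than a finger's breadth of play. Push gently, tip no jar over, and leave the striped espresso cup where it stands.

Things in the scene. Friction and masses are not known exactly. Their poses are not given: they have to be found in the camera images.
- jar_caddy: White wooden caddy, fixed: a lane for one row of jars, 354 mm long (y), 90 wide (x). Origin: centre of underside; y runs along the lane to the closed end, z up. Lane inside: x -33 to 33, y -165 to 165 mm, floor 6 mm up. Side walls 12 mm thick, tops (the slider's runway) 46 mm above the worktop; closed-end board 100 mm high. Both wall tops are notched alike, each notch 10 mm long (y), 14 mm deep.
- caddy_notches (a point): Point 46 mm up at y = -1 mm in the caddy, about the middle of five working notches, 16 mm apart along y, in the brass strips on both walls. The strips are screwed on through slots and may sit up to 6 mm either way along y (both alike; not measured): the notches must be found by feel or sight. The gap between strips and parking wood (2 to 14 mm, at y about -61 mm) is no notch.
- slider_knob (a point): Centre of the black oblong knob (22 mm wide in x, 44 long in y, 34 high, flat sides) of the loose wooden slider on the caddy's walls; axes as the caddy's. Slider fully down: this point is 80 mm above the worktop and its deck (94 x 80 mm, 8 thick) lies on the wall tops. Starts fully down in the parking notch (wood, y = -110 mm). 0.2 to 0.35 kg, no spring.
- slider_tongue (a point): Lower edge of the slider's cross tongue, 47 mm straight below the knob's centre: 7 mm thick (y), rounded, hanging 13 mm below the deck over each wall. In a notch it has 1.5 mm to spare each way; on an un-notched wall top it holds the slider 13 mm high. Cheeks 24 mm deep under the deck guide it in the lane, 2 mm to spare each side, also when lifted 15 to 18 mm.
- slider_face (a point): Middle of the slider's upright front face, which pushes the jars: 40 mm ahead (+y) of the knob's centre, 60 mm wide, from 10 to 80 mm above the worktop when the slider is down.
- yellow_cap_jar_center (a point): Centre, half-way up, of the clear spice jar with a yellow cap, 45 mm across, 107 mm tall, 0.11 kg, upright; starts on the worktop to the right of the caddy.
- white_cap_jar_center (a point): Centre, half-way up, of the clear spice jar with a white cap, 44 mm across, 101 mm tall; starts upright in the lane, in the closed-end half.
- honey_jar_center (a point): Centre, half-way up, of the honey jar with a green lid, 59 mm across, 85 tall; starts upright in the lane's closed-end half, before or behind the white-capped jar, with loose gaps. The three jars in a row measure 148 mm, less when staggered across the lane. Sliding them takes a few newtons; the row is tight when the force rises well above that.
- cup_center (a point): Centre, half-way up, of the white espresso cup with coloured stripes, 63 mm across, 49 mm tall, on the worktop in front of the pod machine; to be left alone.
Things that resemble listed ones, but are neither listed nor needed, are in the scene too. Leave any red look-alike of the part that bears yellow_cap_jar_center alone.

How it is judged:
By the outcome, as a careful person would: the job done as asked, in the order asked, and still so for the second after the job is handed in, with the robot touching nothing.
It also fails if it takes over 54 s, if anything falls off the work surface, if the arm or the gripper's body presses on something with over 40 N, if the wrist force passes 120 N, or if a joint passes its speed limit or range.

ROBOT

A 7-joint arm with a two-finger parallel gripper is mounted at the origin on a cart in front of the work surface, level with it; the furniture and walls round the work are solid. World frame = base frame: x ahead of the robot, y to its left, z up, the work surface at z = 0. Lengths are in m, angles in rad, forces in N, time in s.
With the tool pointing down it reaches from about 0.425 to 0.875 m from the base axis. Payload 9.9 kg.
Tool frame: the origin (TCP) lies midway between the tips of the shut fingers; the grasp point (between the pads) lies 19 mm behind it; z points along the fingers, y is the line along which they close (so a half turn about z gives the same grasp; the last joint's range is limited). The gripper opens to 85 mm and grips with 20 to 120 N. Pads are 22 mm wide; open, the fingers measure 114 mm over their backs; the gripper's body (76 mm by 85 mm) begins 54 mm behind the grasp point. The pads swing forward as they close: fully open they stand 13 mm farther back than shut.
Start: joints at [1.141, 0.576, 0.025, 1.437, -0.015, 1.129, -0.057], TCP at [0.229, -0.635, 0.231] pointing down, gripper open.
Joint ranges: [-2.76, 2.76], [-0.34, 2.15], [-1.52, 1.57], [0.19, 2.46], [-1.09, 4.23], [0.17, 1.99], [-2.82, 2.82]. Speed limits (rad/s): [2.22, 2.22, 3.01, 3.01, 3.14, 3.14, 3.14].

INTERFACE

Orientations are given as a unit quaternion [x, y, z, w].
In Python, from cell import arm gives the robot as it stands. The module is installed in compiled form; this text tells all that it offers.
- The arm moves only by the tool move_arm, never from a script. Its argument "moves" is a list of rows, each an object of numbers: "claw": the opening, from -1 (shut) to 1 (fully open), so that 0 is half open; "dx", "dy", "dz": the shift along the tool's x, y, z in m; "wx", "wy", "wz": the turn, a rotation vector about the tool's x, y, z in rad. In form: [{"claw": .., "dx": .., "dy": .., "dz": .., "wx": .., "wy": .., "wz": ..}, ...]. A call has 1 to 10 rows; each row shifts and turns the commanded pose from where the row before left it, along the tool's axes as they then stand; what a row does not reach is not made up. A row lasts 1/8 s, in which the tool goes at most 62.5 mm and 10.7 degrees, less where a joint would pass 70% of its speed; a pose out of reach is approached as far as the arm can. A call is refused whole if a number of a shift passes 0.0625 or a number of a turn 0.188, either way. A call with a gripper value outside its range is refused whole. The fingers move at their own pace and stop on an object; "grip_force" is the grip in N (left out, the last holds). Time passes only in rows, so rows that do not move let the fingers close. It gives the time, the measured TCP pose, the force, the opening and the grip force at its end, in the units of the state.
- arm.get_obs(): the state, without advancing time (a new reading comes with each control period).
- arm.camera(name): name is "scene" or "top" or "wrist"; returns (picture, depth): 480x640x3 uint8, blue, green, red; 480x640 float32, m along the optical axis (not along the pixel's ray), 0 where there is no reading.
- arm.camera_params(name): a dict with "intrinsics" (3x3 intrinsics, pixels), "origin" and "rotation" of the camera in the world. Camera axes: x right, y down, z forward; pixel columns grow to the right and rows downward; lengths in m; the calibration is good to about 2 mm. A picture is of the moment at which its call begins: read the wrist's pose just before it. camera_params takes no time and is no camera call; for the wrist camera it gives the pose at the moment of the call.
- arm.close_job(): hands the job in; it is judged then, once.
The state is a dict: "time_s": time; "joint_pos": joint angles; "joint_vel": joint speeds; "tau": joint torques, N m; "ee_pos": TCP position; "orientation": TCP orientation; "ft_force": force on the tool from outside, world axes, zero at the start; "moment": the same for the moment, N m; "width": finger opening in m; "grasp_force": force on a finger pad.
Only numpy, scipy, OpenCV 4.12 (cv2) and the standard library are available. Lean on these libraries where they do the work, as an engineer would, in place of code of your own. Each camera call takes 0.05 s, during which the arm holds its last target. There are 200 camera calls.

## Working session

There is one attempt and no reset: what is moved stays moved. The work goes in short steps, Python scripts to look and compute and a tool call to move; the robot and the scene stay as the last step left them, time stands still between calls to the robot, and variables do not carry over. Pictures are saved under pics/ and viewed, at most 10 in all, crops included, and the job is handed in when it is done.

Besides the shell and the picture viewer there is one more tool, called after ">>>" as a command line: name --argument value ..., lists and objects as JSON in quotes. move_arm: Moves the arm, as the interface text tells. Its arguments: {"type":"object","properties":{"moves":{"type":"array","items":{"type":"object","properties":{"claw":{"type":"number"},"dx":{"type":"number"},"dy":{"type":"number"},"dz":{"type":"number"},"wx":{"type":"number"},"wy":{"type":"number"},"wz":{"type":"number"}}}},"grip_force":{"type":"number"}},"required":["moves"]}

```bash
mkdir -p pics
python3 - <<'E'
from cell import arm
import cv2,numpy as np
o=arm.get_obs();print({k:np.round(v,3).tolist() for k,v in o.items()})
for n in("scene","top"):
    p,d=arm.camera(n);cv2.imwrite(f"pics/{n}0.png",p);np.save(f"{n}0.npy",d)
    c=arm.camera_params(n);print(n,{k:np.round(v,3).tolist() for k,v in c.items()})
E
```

```text
{'time_s': 0.0, 'joint_pos': [1.141, 0.577, 0.025, 1.438, -0.015, 1.129, -0.057], 'joint_vel': [-0.001, -0.002, 0.0, -0.0, -0.003, 0.0, -0.001], 'tau': [-0.0, -76.575, 2.25, -28.597, 0.015, 0.013, 0.0], 'ee_pos': [0.229, -0.635, 0.23], 'orientation': [0.985, 0.172, -0.0, -0.001], 'ft_force': [0.051, 0.184, 0.405], 'moment': [0.024, 0.022, 0.059], 'grasp_force': 0.0, 'width': 0.085}
scene {'intrinsics': [[461.477, 0.0, 316.93], [0.0, 461.477, 242.878], [0.0, 0.0, 1.0]], 'origin': [0.543, 0.471, 1.094], 'rotation': [0.045, 0.966, -0.254, -0.004]}
top {'intrinsics': [[594.627, 0.0, 317.092], [0.0, 594.627, 235.752], [0.0, 0.0, 1.0]], 'origin': [0.364, -0.119, 1.323], 'rotation': [0.711, -0.701, 0.038, -0.043]}
```

View pics/scene0.png

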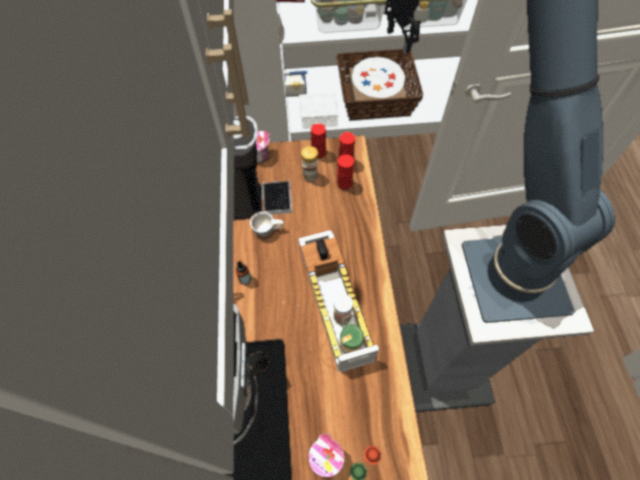

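View pics/top0.png

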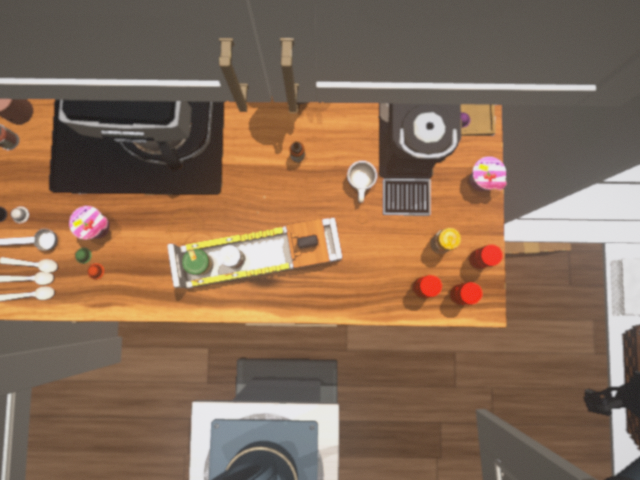

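The scene view shows the caddy from (322,240) to (355,360), with the slider knob at (322,248), the white-cap jar at (343,310) and the honey jar at (351,336). In the top view the knob is at (308,242), the white-cap jar at (230,257) and the honey jar at (195,262).
Candidates for the jar in the top view:
- **Yellow cap:** (449,239), the one that fits the description.
- **Red look-alikes:** (430,286), (468,293) and (490,256).
- **Pink tubs:** (490,173) and (88,222).

I choose the yellow cap and will check it in a crop.

```bash
cat > h.py <<'E'
import numpy as np,cv2
from scipy.spatial.transform import Rotation as R
def cam(c):
    r=np.array(c["rotation"]);return np.array(c["intrinsics"]),np.array(c["origin"]),(R.from_quat(r).as_matrix() if r.size==4 else r)
def pts(c,d,uv):
    K,o,M=cam(c);uv=np.atleast_2d(uv);z=d[uv[:,1].astype(int),uv[:,0].astype(int)]
    r=np.c_[(uv-K[[0,1],[2,2]])/K[0,0],np.ones(len(uv))];return o+(r*z[:,None])@M.T
def plane(c,uv,h):
    K,o,M=cam(c);uv=np.atleast_2d(uv).astype(float)
    r=np.c_[(uv-K[[0,1],[2,2]])/K[0,0],np.ones(len(uv))]@M.T;return o+r*((h-o[2])/r[:,2])[:,None]
def tri(c1,u1,c2,u2):
    A=[];b=[]
    P=[]
    for c,u in((c1,u1),(c2,u2)):
        K,o,M=cam(c);r=M@np.array([(u[0]-K[0,2])/K[0,0],(u[1]-K[1,2])/K[0,0],1]);r/=np.linalg.norm(r);Q=np.eye(3)-np.outer(r,r);A.append(Q);b.append(Q@o)
    x=np.linalg.solve(A[0]+A[1],b[0]+b[1]);return x
E
python3 - <<'E'
from cell import arm
from h import *
T=arm.camera_params("top");S=arm.camera_params("scene")
def blob(n,c,lo,hi,box):
    p=cv2.imread(f"pics/{n}0.png");d=np.load(f"{n}0.npy");hsv=cv2.cvtColor(p,cv2.COLOR_BGR2HSV)
    m=cv2.inRange(hsv,lo,hi);k=np.zeros_like(m);x0,y0,x1,y1=box;k[y0:y1,x0:x1]=m[y0:y1,x0:x1]
    nn,l,st,ce=cv2.connectedComponentsWithStats(k);i=1+np.argmax(st[1:,4]);uv=np.argwhere(l==i)[:,::-1];w=pts(c,d,uv)
    print(n,lo,ce[i].round(1),st[i],"med",np.median(w,0).round(4),"z90",np.percentile(w[:,2],[10,90]).round(3),"mid",((w.min(0)+w.max(0))/2).round(4));return ce[i]
a=blob("top",T,(18,120,100),(35,255,255),(430,220,470,260));b=blob("scene",S,(18,120,100),(35,255,255),(295,140,325,175));print(tri(T,a,S,b))
a=blob("top",T,(0,0,0),(180,255,70),(290,228,325,256));b=blob("scene",S,(0,0,0),(180,255,70),(310,232,335,265));print(tri(T,a,S,b))
a=blob("top",T,(40,80,30),(85,255,255),(170,240,215,285));b=blob("scene",S,(40,80,30),(85,255,255),(330,320,370,355));print(tri(T,a,S,b))
p=cv2.imread("pics/top0.png")
q=np.hstack([cv2.resize(p[205:300,165:350],None,fx=4,fy=4,interpolation=cv2.INTER_CUBIC)])
r=cv2.resize(p[220:262,390:515],(740,249),interpolation=cv2.INTER_CUBIC);r=cv2.resize(p[200:310,400:515],(230,220))
out=np.zeros((600,740,3),np.uint8);out[:380]=q;out[380:,:230]=r;s=cv2.imread("pics/scene0.png")[120:200,290:370];out[380:600,240:460]=cv2.resize(s,(220,220))
cv2.imwrite("pics/crop1.png",out)
# caddy outline: white-ish pixels by height
d=np.load("top0.npy");uv=np.argwhere(np.ones((95,195)))[:,::-1]+[160,205];w=pts(T,d,uv)
s=(w[:,2]>.085)&(w[:,2]<.13);e=w[(w[:,2]>.035)];
m=(w[:,2]>.03)&(w[:,2]<.14)
rect=cv2.minAreaRect((w[m,:2]*1000).astype(np.float32));print("rect",rect,cv2.boxPoints(rect).round(1).tolist())
e=uv[s&(uv[:,0]<190)];print("end board",pts(T,d,e).min(0),pts(T,d,e).max(0),len(e))
E
```

```text
top (18, 120, 100) [449.2 238.6] [438 228  23  22 392] med [ 0.5019 -0.3802  0.1081] z90 [0.102 0.111] mid [ 0.4444 -0.2737  0.6603]
scene (18, 120, 100) [309.2 153.8] [302 146  16  16 171] med [ 0.5028 -0.3698  0.1043] z90 [0.094 0.107] mid [0.5096 0.0124 0.553 ]
[ 0.50374613 -0.38455357  0.08833555]Traceback (most recent call last):
  File "<stdin>", line 10, in <module>
  File "<stdin>", line 7, in blob
    return _wrapfunc(a, 'argmax', axis=axis, out=out, **kwds)
    return bound(*args, **kwds)
ValueError: attempt to get argmax of an empty sequence
```

Run:
```python
from cell import arm
from h import *
T=arm.camera_params("top");S=arm.camera_params("scene")
p=cv2.imread("pics/top0.png");d=np.load("top0.npy")
hsv=cv2.cvtColor(p,cv2.COLOR_BGR2HSV);print(hsv[242,300:318:3].tolist(), p[242,300:318:3].tolist())
q=cv2.resize(p[205:300,165:350],None,fx=4,fy=4,interpolation=cv2.INTER_CUBIC)
r=cv2.resize(p[200:310,400:515],(230,220))
out=np.zeros((600,740,3),np.uint8);out[:380]=q;out[380:,:230]=r;s=cv2.imread("pics/scene0.png");out[380:600,240:460]=cv2.resize(s[120:200,290:370],(220,220));out[380:600,470:610]=cv2.resize(s[225:375,290:385],(140,220))
cv2.imwrite("pics/crop1.png",out)
uv=np.argwhere(np.ones((95,195)))[:,::-1]+[160,205];w=pts(T,d,uv)
m=(w[:,2]>.03)&(w[:,2]<.14)
rect=cv2.minAreaRect((w[m,:2]*1000).astype(np.float32));print("rect",rect,cv2.boxPoints(rect).round(1).tolist())
m=(w[:,2]>.085)&(w[:,2]<.13)
img=np.zeros((480,640),np.uint8);img[uv[m][:,1],uv[m][:,0]]=255
n,l,st,ce=cv2.connectedComponentsWithStats(img)
for i in range(1,n):
    if st[i,4]>15: 
        g=pts(T,d,np.argwhere(l==i)[:,::-1]);print(st[i],ce[i].round(1),np.median(g,0).round(3),cv2.minAreaRect((g[:,:2]*1000).astype(np.float32)))
```

```text
[[9, 51, 104], [9, 50, 107], [7, 49, 109], [10, 53, 105], [9, 58, 102], [10, 60, 97]] [[83, 89, 104], [86, 92, 107], [88, 93, 109], [83, 90, 105], [79, 86, 102], [74, 82, 97]]
rect ((474.931396484375, 18.957687377929688), (94.28131103515625, 354.31256103515625), 11.256433486938477) [[394.1000061035156, 183.5], [463.29998779296875, -164.0], [555.7000122070312, -145.60000610351562], [486.6000061035156, 201.89999389648438]]
[297 234  22  14 223] [307.3 240.8] [ 0.495 -0.088  0.096] ((495.8814392089844, -89.20970153808594), (22.63261604309082, 43.78214645385742), 11.741602897644043)
[168 244  14  43 298] [174.1 264.9] [0.441 0.185 0.1  ] ((441.11627197265625, 186.1798858642578), (89.16372680664062, 12.947321891784668), 11.367737770080566)
[220 245  22  22 376] [230.3 255.5] [0.462 0.068 0.107] ((462.4522399902344, 68.95455169677734), (43.468467712402344, 41.774147033691406), 2.545694351196289)
[183 248  27  27 551] [195.5 261.1] [0.45  0.143 0.092] ((450.6236572265625, 142.4375), (54.43053436279297, 53.253414154052734), 1.7529401779174805)
```

View pics/crop1.png

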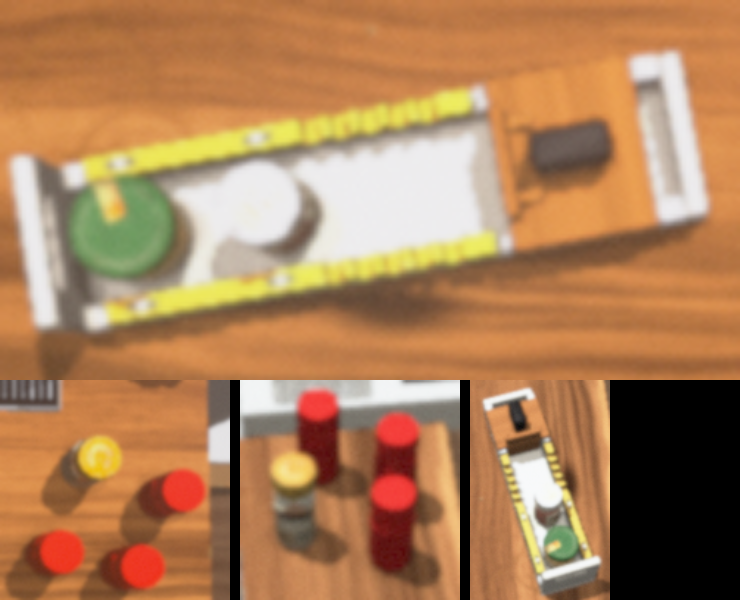

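The close crop confirms it: the clear jar with the yellow cap (top view 449,239) stands apart from three all-red cans. The caddy centre is about (0.475, 0.019), turned 11.3°. The knob fits y = -110, the white-cap jar is at caddy y ≈ 51, and the notches show as dark marks on the strips. I'll move above the jar.

>>> move_arm --moves '[{"claw": 1,"dx": 0.049,"dy": -0.021},{"claw": 1,"dx": 0.049,"dy": -0.021},{"claw": 1,"dx": 0.049,"dy": -0.021},{"claw": 1,"dx": 0.049,"dy": -0.021},{"claw": 1,"dx": 0.049,"dy": -0.021},{"claw": 1,"dx": 0.049,"dy": -0.021},{"claw": 1,"dx": 0.049,"dy": -0.021},{"claw": 1}]' --grip_force 30

```text
schema error: expected keys claw, dx, dy, dz, wx, wy, wz
```

Run:
```python
from cell import arm
from h import *
o=arm.get_obs();print(o["time_s"],o["ee_pos"].round(4) if hasattr(o["ee_pos"],'round') else o["ee_pos"],o["orientation"])
T=arm.camera_params("top")
p0=cv2.imread("pics/top0.png");d0=np.load("top0.npy")
uv=np.argwhere(np.ones((130,120)))[:,::-1]+[400,190];w=pts(T,d0,uv);m=(w[:,2]>.09)&(w[:,2]<.16)
img=np.zeros((480,640),np.uint8);img[uv[m][:,1],uv[m][:,0]]=255
n,l,st,ce=cv2.connectedComponentsWithStats(img)
for i in range(1,n):
    if st[i,4]>15: g=pts(T,d0,np.argwhere(l==i)[:,::-1]);print(ce[i].round(),np.median(g,0).round(3),cv2.minEnclosingCircle((g[:,:2]*1000).astype(np.float32)))
c=arm.camera_params("wrist");p,d=arm.camera("wrist");cv2.imwrite("pics/w1.png",p);np.save("w1.npy",d)
print(c)
hsv=cv2.cvtColor(p,cv2.COLOR_BGR2HSV);k=cv2.inRange(hsv,(20,120,100),(35,255,255))
n,l,st,ce=cv2.connectedComponentsWithStats(k)
for i in range(1,n):
    if st[i,4]>100:
        u=np.argwhere(l==i)[:,::-1];cc=cv2.minEnclosingCircle(u.astype(np.float32));g=pts(c,d,u);print(st[i],ce[i],cc,np.median(g,0).round(4),plane(c,cc[0],.107),cv2.minEnclosingCircle((g[g[:,2]>.1][:,:2]*1000).astype(np.float32)))
```

```text
0.1 [ 0.2287 -0.6347  0.2305] [ 9.85086142e-01  1.72060299e-01 -1.62297789e-04 -7.21320916e-04]
[518. 201.] [ 0.585 -0.528  0.095] ((583.4044189453125, -528.5933837890625), 25.523574829101562)
[449. 238.] [ 0.503 -0.38   0.108] ((503.6325378417969, -381.06890869140625), 22.71714210510254)
[491. 255.] [ 0.47  -0.465  0.108] ((471.1490783691406, -467.2790222167969), 23.00260353088379)
[430. 285.] [ 0.407 -0.341  0.108] ((406.35791015625, -342.5362548828125), 22.821821212768555)
[470. 293.] [ 0.392 -0.422  0.108] ((392.89715576171875, -424.371826171875), 23.32460594177246)
{'intrinsics': array([[360.78455748,   0.        , 320.14677187],
       [  0.        , 360.78455748, 236.59003075],
       [  0.        ,   0.        ,   1.        ]]), 'origin': array([ 0.30408837, -0.60838968,  0.37339695]), 'rotation': array([ 0.80814373, -0.56770966, -0.09141477,  0.12748645])}
```

View pics/w1.png

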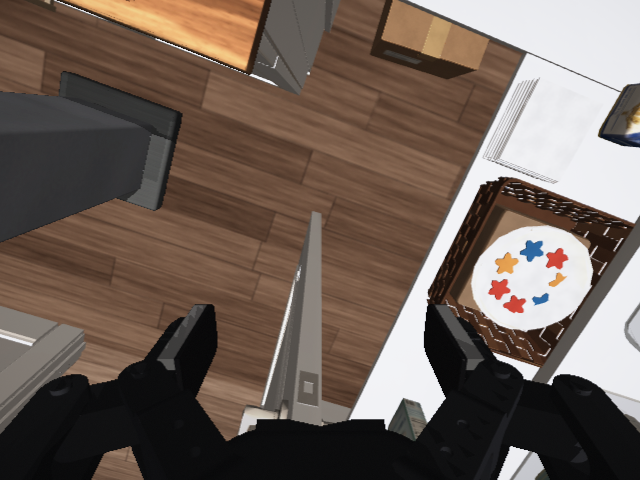

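The move was refused because every key is required. The wrist picture therefore shows only the floor and shelf at the start pose, with the fingers at (190,340) and (455,340).

>>> move_arm --moves '[{"claw": 1,"dx": 0.049,"dy": -0.021,"dz": 0,"wx": 0,"wy": 0,"wz": 0},{"claw": 1,"dx": 0.049,"dy": -0.021,"dz": 0,"wx": 0,"wy": 0,"wz": 0},{"claw": 1,"dx": 0.049,"dy": -0.021,"dz": 0,"wx": 0,"wy": 0,"wz": 0},{"claw": 1,"dx": 0.049,"dy": -0.021,"dz": 0,"wx": 0,"wy": 0,"wz": 0},{"claw": 1,"dx": 0.049,"dy": -0.021,"dz": 0,"wx": 0,"wy": 0,"wz": 0},{"claw": 1,"dx": 0.049,"dy": -0.021,"dz": 0,"wx": 0,"wy": 0,"wz": 0},{"claw": 1,"dx": 0.049,"dy": -0.021,"dz": 0,"wx": 0,"wy": 0,"wz": 0},{"claw": 1,"dx": 0,"dy": 0,"dz": 0,"wx": 0,"wy": 0,"wz": 0}]' --grip_force 30

```text
time_s: 1.15
ee_pos: [0.5058, -0.3755, 0.2308]
orientation: [0.984, 0.176, 0.001, -0.001]
ft_force: [-0.1, 0.3, -0.1]
width: 0.0853
grasp_force: 0.0
```

```bash
cat > look.py <<'E'
from cell import arm
from h import *
import sys
n=sys.argv[1]
o=arm.get_obs();M=R.from_quat(o["orientation"]).as_matrix();print("t",o["time_s"],"pos",np.round(o["ee_pos"],4),"q",np.round(o["orientation"],4),"toolx",M[:,0].round(3),"w",o["width"],"F",np.round(o["ft_force"],1))
c=arm.camera_params("wrist");p,d=arm.camera("wrist");cv2.imwrite(f"pics/{n}.png",p);np.save(f"{n}.npy",d);np.savez(f"{n}_c.npz",**c)
hsv=cv2.cvtColor(p,cv2.COLOR_BGR2HSV);k=cv2.inRange(hsv,(20,120,100),(35,255,255))
nn,l,st,ce=cv2.connectedComponentsWithStats(k)
for i in range(1,nn):
    if st[i,4]>150:
        u=np.argwhere(l==i)[:,::-1];g=pts(c,d,u);g=g[g[:,2]>.09]
        if len(g)>50: print(st[i],np.median(g,0).round(4),cv2.minEnclosingCircle((g[:,:2]*1000).astype(np.float32)))
E
python3 look.py w2
```

```text
t 1.15 pos [ 0.5058 -0.3755  0.2308] q [ 0.9844  0.176   0.001  -0.0013] toolx [0.938 0.347 0.002] w 0.0852603541499063 F [-0.1  0.3 -0.1]
[299 207  47  27 441] [ 0.5139 -0.3682  0.1074] ((538.5856323242188, -355.06768798828125), 42.557308197021484)
```

View pics/w2.png

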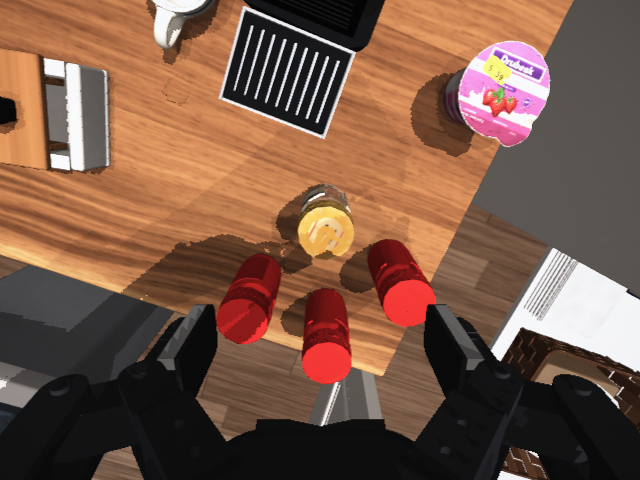

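The wrist view shows the yellow cap at (326,232), with red cans at (250,300), (326,335) and (402,280). I'll check the cap's position from two views.

Run:
```python
from cell import arm
from h import *
c=dict(np.load("w2_c.npz"));p=cv2.imread("pics/w2.png");d=np.load("w2.npy");hsv=cv2.cvtColor(p,cv2.COLOR_BGR2HSV)
k=cv2.inRange(hsv,(16,80,100),(36,255,255));k[:200]=0;k[262:]=0;k[:,:295]=0;k[:,358:]=0
u=np.argwhere(k)[:,::-1];g=pts(c,d,u);u=u[(g[:,2]>.098)&(g[:,2]<.115)];g=pts(c,d,u);cc=cv2.minEnclosingCircle(u.astype(np.float32))
print(cc,np.median(g,0),cv2.minEnclosingCircle((g[:,:2]*1000).astype(np.float32)),plane(c,cc[0],.107),tri(c,cc[0],arm.camera_params("top"),(449.2,238.2)))
P=pts(c,d,np.array([[326,190],[326,197],[326,203],[326,209]]));print(P.round(3))
```

```text
((326.0302429199219, 230.60498046875), 28.75121307373047) [ 0.50579975 -0.37988936  0.107514  ] ((504.2359619140625, -380.9309997558594), 22.291118621826172) [[ 0.50556496 -0.38031915  0.107     ]] [ 0.50410845 -0.38136209  0.10233389]
[[ 0.524 -0.374  0.043]
 [ 0.524 -0.374  0.075]
 [ 0.524 -0.373  0.099]
 [ 0.522 -0.374  0.108]]
```

>>> move_arm --moves '[{"claw": 1,"dx": -0.003,"dy": 0.005,"dz": 0.04,"wx": 0,"wy": 0,"wz": 0},{"claw": 1,"dx": 0,"dy": 0,"dz": 0.05,"wx": 0,"wy": 0,"wz": 0},{"claw": 1,"dx": 0,"dy": 0,"dz": 0.05,"wx": 0,"wy": 0,"wz": 0},{"claw": 1,"dx": 0,"dy": 0,"dz": 0.031,"wx": 0,"wy": 0,"wz": 0},{"claw": 1,"dx": 0,"dy": 0,"dz": 0,"wx": 0,"wy": 0,"wz": 0},{"claw": -0.5,"dx": 0,"dy": 0,"dz": 0,"wx": 0,"wy": 0,"wz": 0},{"claw": -0.5,"dx": 0,"dy": 0,"dz": 0,"wx": 0,"wy": 0,"wz": 0},{"claw": -0.5,"dx": 0,"dy": 0,"dz": 0,"wx": 0,"wy": 0,"wz": 0},{"claw": -0.5,"dx": 0,"dy": 0,"dz": 0,"wx": 0,"wy": 0,"wz": 0}]' --grip_force 30

```text
time_s: 2.33
ee_pos: [0.5013, -0.3862, 0.062]
orientation: [0.985, 0.172, 0.001, 0.001]
ft_force: [-0.5, 1.1, 6.8]
width: 0.0451
grasp_force: 28.8
```

>>> move_arm --moves '[{"claw": -0.5,"dx": 0,"dy": 0,"dz": -0.03,"wx": 0,"wy": 0,"wz": 0},{"claw": -0.5,"dx": 0,"dy": 0,"dz": -0.055,"wx": 0,"wy": 0,"wz": 0},{"claw": -0.5,"dx": 0,"dy": -0.025,"dz": -0.055,"wx": 0,"wy": 0,"wz": 0},{"claw": -0.5,"dx": 0.016,"dy": -0.055,"dz": 0,"wx": 0,"wy": 0,"wz": 0},{"claw": -0.5,"dx": 0.016,"dy": -0.055,"dz": 0,"wx": 0,"wy": 0,"wz": 0},{"claw": -0.5,"dx": 0.016,"dy": -0.055,"dz": 0,"wx": 0,"wy": 0,"wz": 0},{"claw": -0.5,"dx": 0.016,"dy": -0.055,"dz": 0,"wx": 0,"wy": 0,"wz": 0},{"claw": -0.5,"dx": 0.016,"dy": -0.055,"dz": 0,"wx": 0,"wy": 0,"wz": 0},{"claw": -0.5,"dx": 0.016,"dy": -0.05,"dz": 0,"wx": 0,"wy": 0,"wz": 0},{"claw": -0.5,"dx": 0.014,"dy": -0.022,"dz": 0,"wx": 0,"wy": 0,"wz": 0}]'

```text
time_s: 3.58
ee_pos: [0.4775, 0.0042, 0.2014]
orientation: [0.985, 0.174, 0.001, -0.0]
ft_force: [0.5, -1.0, -0.5]
width: 0.0447
grasp_force: 30.4
```

>>> move_arm --moves '[{"claw": -0.5,"dx": 0,"dy": 0,"dz": 0,"wx": 0,"wy": 0,"wz": -0.178},{"claw": -0.5,"dx": 0,"dy": 0,"dz": 0,"wx": 0,"wy": 0,"wz": -0.178},{"claw": -0.5,"dx": 0,"dy": 0,"dz": 0,"wx": 0,"wy": 0,"wz": -0.178},{"claw": -0.5,"dx": 0,"dy": 0,"dz": 0,"wx": 0,"wy": 0,"wz": -0.178},{"claw": -0.5,"dx": 0,"dy": 0,"dz": 0,"wx": 0,"wy": 0,"wz": -0.178},{"claw": -0.5,"dx": 0,"dy": 0,"dz": 0,"wx": 0,"wy": 0,"wz": -0.178},{"claw": -0.5,"dx": 0,"dy": 0,"dz": 0,"wx": 0,"wy": 0,"wz": -0.178},{"claw": -0.5,"dx": 0,"dy": 0,"dz": 0,"wx": 0,"wy": 0,"wz": -0.178},{"claw": -0.5,"dx": 0,"dy": 0,"dz": 0,"wx": 0,"wy": 0,"wz": 0},{"claw": -0.5,"dx": 0,"dy": 0,"dz": 0,"wx": 0,"wy": 0,"wz": 0}]'

```text
time_s: 4.82
ee_pos: [0.478, 0.0009, 0.2007]
orientation: [0.635, 0.773, 0.0, 0.0]
ft_force: [0.9, -0.0, -0.8]
width: 0.0447
grasp_force: 30.4
```

```bash
python3 look.py w3
python3 - <<'E'
from cell import arm
from h import *
p,d=arm.camera("scene");s=cv2.resize(p[200:390,270:400],(400,585),interpolation=cv2.INTER_CUBIC)
w=cv2.imread("pics/w3.png");out=np.zeros((585,800,3),np.uint8);out[:,:400]=s;out[:300,400:]=cv2.resize(w,(400,300));cv2.imwrite("pics/v3.png",out)
print(arm.get_obs()["joint_pos"])
E
```

```text
t 4.825 pos [0.478  0.0009 0.2007] q [6.350e-01 7.725e-01 2.000e-04 3.000e-04] toolx [-0.194  0.981 -0.   ] w 0.044726079039857126 F [ 0.9 -0.  -0.8]
[ 0.21573977  0.34022244 -0.4221351   1.9742146   0.18124833  0.86283698
 -0.10689103]
```

View pics/v3.png

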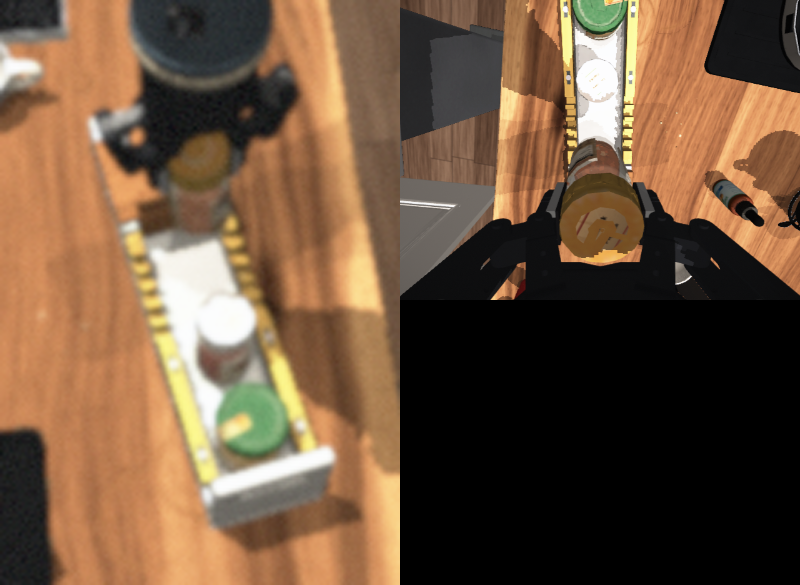

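The wrist picture shows the yellow-cap jar (600,215) hanging over the lane, with the white cap (598,80) and green lid (600,10) ahead of it. The notches are cut into both brass strips. In the caddy frame the tool is centred at x = -0.5 mm, y = -18 mm. I'll lower it.

>>> move_arm --moves '[{"claw": -0.5,"dx": 0,"dy": 0,"dz": 0.04,"wx": 0,"wy": 0,"wz": 0},{"claw": -0.5,"dx": 0,"dy": 0,"dz": 0.04,"wx": 0,"wy": 0,"wz": 0},{"claw": -0.5,"dx": 0,"dy": 0,"dz": 0.03,"wx": 0,"wy": 0,"wz": 0},{"claw": -0.5,"dx": 0,"dy": 0,"dz": 0.012,"wx": 0,"wy": 0,"wz": 0},{"claw": -0.5,"dx": 0,"dy": 0,"dz": 0.004,"wx": 0,"wy": 0,"wz": 0},{"claw": -0.5,"dx": 0,"dy": 0,"dz": 0.002,"wx": 0,"wy": 0,"wz": 0},{"claw": -0.5,"dx": 0,"dy": 0,"dz": 0,"wx": 0,"wy": 0,"wz": 0}]'

```text
time_s: 5.8
ee_pos: [0.4785, 0.001, 0.073]
orientation: [0.633, 0.774, 0.0, 0.001]
ft_force: [-0.3, -0.5, -1.3]
width: 0.0445
grasp_force: 30.4
```

>>> move_arm --moves '[{"claw": -0.5,"dx": 0,"dy": 0,"dz": 0.002,"wx": 0,"wy": 0,"wz": 0},{"claw": -0.5,"dx": 0,"dy": 0,"dz": 0.001,"wx": 0,"wy": 0,"wz": 0},{"claw": -0.5,"dx": 0,"dy": 0,"dz": 0,"wx": 0,"wy": 0,"wz": 0}]'

```text
time_s: 6.18
ee_pos: [0.4779, 0.001, 0.0693]
orientation: [0.633, 0.774, -0.0, -0.0]
ft_force: [-0.2, -0.2, -1.9]
width: 0.0451
grasp_force: 30.4
```

>>> move_arm --moves '[{"claw": -0.5,"dx": 0,"dy": 0,"dz": 0.0015,"wx": 0,"wy": 0,"wz": 0},{"claw": -0.5,"dx": 0,"dy": 0,"dz": 0,"wx": 0,"wy": 0,"wz": 0}]'

```text
time_s: 6.42
ee_pos: [0.478, 0.0011, 0.0678]
orientation: [0.633, 0.774, 0.0, 0.0]
ft_force: [-0.6, 0.4, 0.8]
width: 0.0442
grasp_force: 29.6
```

>>> move_arm --moves '[{"claw": -0.5,"dx": 0,"dy": 0,"dz": 0.001,"wx": 0,"wy": 0,"wz": 0},{"claw": -0.5,"dx": 0,"dy": 0,"dz": 0,"wx": 0,"wy": 0,"wz": 0}]'

```text
time_s: 6.68
ee_pos: [0.4781, 0.001, 0.067]
orientation: [0.633, 0.774, 0.0, 0.0]
ft_force: [-0.4, -0.4, 4.9]
width: 0.0441
grasp_force: 29.5
```

>>> move_arm --moves '[{"claw": 0.4,"dx": 0,"dy": 0,"dz": 0,"wx": 0,"wy": 0,"wz": 0},{"claw": 0.8,"dx": 0,"dy": 0,"dz": 0,"wx": 0,"wy": 0,"wz": 0},{"claw": 0.8,"dx": 0,"dy": 0,"dz": -0.01,"wx": 0,"wy": 0,"wz": 0},{"claw": 0.8,"dx": 0,"dy": 0,"dz": -0.04,"wx": 0,"wy": 0,"wz": 0},{"claw": 0.8,"dx": 0,"dy": 0,"dz": -0.05,"wx": 0,"wy": 0,"wz": 0},{"claw": 0.8,"dx": -0.03,"dy": 0,"dz": -0.03,"wx": 0,"wy": 0,"wz": 0},{"claw": 0.8,"dx": -0.06,"dy": 0,"dz": 0,"wx": 0,"wy": 0,"wz": 0},{"claw": 0.8,"dx": -0.04,"dy": 0,"dz": 0,"wx": 0,"wy": 0,"wz": 0},{"claw": 0.8,"dx": 0,"dy": 0,"dz": 0,"wx": 0,"wy": 0,"wz": 0}]'

```text
time_s: 7.8
ee_pos: [0.5035, -0.1299, 0.1972]
orientation: [0.636, 0.772, -0.0, 0.0]
ft_force: [-0.1, 1.1, 0.3]
width: 0.0771
grasp_force: 0.0
```

```bash
python3 look.py w4
```

```text
t 7.8 pos [ 0.5035 -0.1299  0.1972] q [ 6.355e-01  7.721e-01 -3.000e-04  4.000e-04] toolx [-0.192  0.981 -0.001] w 0.07711436276534936 F [-0.1  1.1  0.3]
[ 278    0   79   53 1803] [ 0.4764 -0.0033  0.1138] ((479.9920959472656, -20.229745864868164), 33.02922058105469)
```

View pics/w4.png

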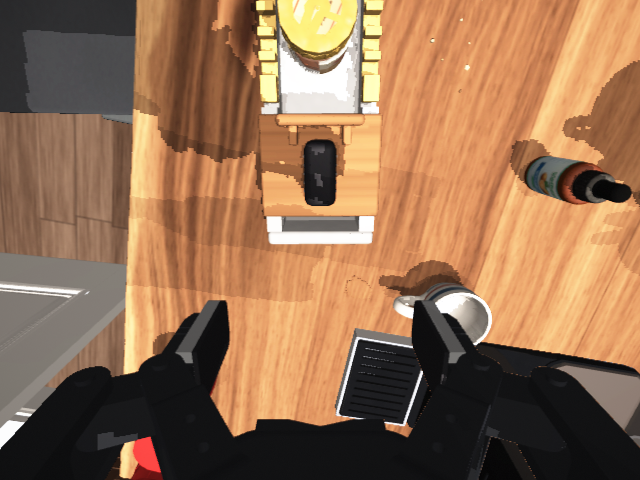

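The wrist picture shows the knob at (320,172), square to the image and centred in x. The yellow-cap jar stands upright in the lane at (318,25), and the cup at (455,310) is undisturbed.

Run:
```python
from h import *
O=np.array([.4749,.019]);Y=np.array([-.195,.981]);X=np.array([.981,.195])
tc=lambda g:np.c_[(g[:,:2]-O)@X*1000,(g[:,:2]-O)@Y*1000,g[:,2]*1000]
uv=np.argwhere(np.ones((480,640)))[:,::-1]
c=dict(np.load("w4_c.npz"));d=np.load("w4.npy");w=tc(pts(c,d,uv))
m=(w[:,2]>88)&(w[:,2]<102)&(abs(w[:,0])<20)&(w[:,1]>-140)&(w[:,1]<-85);g=w[m]
print("knob",np.median(g,0),cv2.minAreaRect(g[:,:2].astype(np.float32)))
m=(w[:,2]>100)&(w[:,2]<120)&(abs(w[:,0])<30)&(w[:,1]>-60)&(w[:,1]<25);g=w[m];print("jar",np.median(g,0),cv2.minEnclosingCircle(g[:,:2].astype(np.float32)))
for n in("w3","w4"):
    c=dict(np.load(n+"_c.npz"));d=np.load(n+".npy");w=tc(pts(c,d,uv))
    for s in(-1,1):
        m=(abs(s*w[:,0]-39)<4)&(w[:,1]>-72)&(w[:,1]<50)&(w[:,2]>20)&(w[:,2]<60)
        b=np.round(w[m,1]/2).astype(int);print(n,s,[(2*k,int(np.median(w[m,2][b==k]))) for k in np.unique(b)])
```

```text
knob [  -0.54090618 -106.86028682   95.64943735] ((-0.62030029296875, -108.18187713623047), (22.523738861083984, 43.50763702392578), 0.19044776260852814)
jar [ -1.91217938 -22.19533715 113.58564058] ((-1.604063630104065, -16.536354064941406), 22.2412052154541)
w3 -1 [(np.int64(-58), 45), (np.int64(-56), 45), (np.int64(-54), 45), (np.int64(-52), 46), (np.int64(-50), 45), (np.int64(-48), 45), (np.int64(-46), 46), (np.int64(-44), 45), (np.int64(-42), 46), (np.int64(-40), 36), (np.int64(-38), 32), (np.int64(-36), 31), (np.int64(-34), 33), (np.int64(-30), 45), (np.int64(-28), 45), (np.int64(-26), 45), (np.int64(-24), 37), (np.int64(-22), 32), (np.int64(-20), 32), (np.int64(-18), 31), (np.int64(-14), 46), (np.int64(-12), 46), (np.int64(-10), 45), (np.int64(-8), 36), (np.int64(-6), 31), (np.int64(-4), 32), (np.int64(-2), 32), (np.int64(2), 45), (np.int64(4), 46), (np.int64(6), 45), (np.int64(8), 37), (np.int64(10), 32), (np.int64(12), 32), (np.int64(14), 32), (np.int64(16), 32), (np.int64(18), 45), (np.int64(20), 46), (np.int64(22), 46), (np.int64(24), 36), (np.int64(26), 32), (np.int64(28)
[... 2443 characters left out ...]
 (np.int64(-60), 30), (np.int64(-58), 46), (np.int64(-56), 46), (np.int64(-54), 46), (np.int64(-52), 46), (np.int64(-50), 46), (np.int64(-48), 46), (np.int64(-46), 46), (np.int64(-44), 46), (np.int64(-42), 46), (np.int64(-40), 46), (np.int64(-38), 32), (np.int64(-36), 32), (np.int64(-34), 32), (np.int64(-32), 32), (np.int64(-30), 44), (np.int64(-28), 46), (np.int64(-26), 46), (np.int64(-22), 32), (np.int64(-20), 32), (np.int64(-18), 32), (np.int64(-16), 32), (np.int64(-14), 41), (np.int64(-12), 46), (np.int64(-10), 46), (np.int64(-8), 45), (np.int64(-6), 32), (np.int64(-4), 32), (np.int64(-2), 32), (np.int64(0), 32), (np.int64(2), 42), (np.int64(4), 46), (np.int64(6), 46), (np.int64(8), 45)]
```

The notches show clearly by depth, centred at caddy y ≈ -35.5, -19.5, -3.5 and so on. The knob is at x = -0.6, y ≈ -109. The tight row should put the knob near -23, so the target is the -35.5 notch, about 73.5 mm of travel. I'll grip the knob.

>>> move_arm --moves '[{"claw": 0.8,"dx": 0.042,"dy": 0,"dz": 0,"wx": 0,"wy": 0,"wz": 0},{"claw": 0.8,"dx": 0,"dy": 0,"dz": 0.04,"wx": 0,"wy": 0,"wz": 0},{"claw": 0.8,"dx": 0,"dy": 0,"dz": 0.05,"wx": 0,"wy": 0,"wz": 0},{"claw": 0.8,"dx": 0,"dy": 0,"dz": 0.03,"wx": 0,"wy": 0,"wz": 0},{"claw": 0.8,"dx": 0,"dy": 0,"dz": 0.012,"wx": 0,"wy": 0,"wz": 0},{"claw": 0.8,"dx": 0,"dy": 0,"dz": 0,"wx": 0,"wy": 0,"wz": 0},{"claw": 0.8,"dx": 0,"dy": 0,"dz": 0,"wx": 0,"wy": 0,"wz": 0}]' --grip_force 50

```text
time_s: 8.72
ee_pos: [0.4961, -0.0849, 0.066]
orientation: [0.633, 0.774, 0.001, 0.001]
ft_force: [0.1, -0.3, 0.6]
width: 0.0769
grasp_force: 0.0
```

>>> move_arm --moves '[{"claw": 0,"dx": -0.002,"dy": -0.001,"dz": 0,"wx": 0,"wy": 0,"wz": 0},{"claw": -0.9,"dx": 0,"dy": 0,"dz": 0,"wx": 0,"wy": 0,"wz": 0},{"claw": -0.9,"dx": 0,"dy": 0,"dz": 0,"wx": 0,"wy": 0,"wz": 0},{"claw": -0.9,"dx": 0,"dy": 0,"dz": 0,"wx": 0,"wy": 0,"wz": 0},{"claw": -0.9,"dx": 0,"dy": 0,"dz": 0,"wx": 0,"wy": 0,"wz": 0},{"claw": -0.9,"dx": 0,"dy": 0,"dz": 0,"wx": 0,"wy": 0,"wz": 0}]'

```text
time_s: 9.48
ee_pos: [0.495, -0.0875, 0.0652]
orientation: [0.633, 0.774, 0.0, 0.0]
ft_force: [-0.4, -0.4, 4.5]
width: 0.0209
grasp_force: 49.4
```

Gripped at the knob's width. I'll lift the slider 16 mm.

>>> move_arm --moves '[{"claw": -0.9,"dx": 0,"dy": 0,"dz": -0.004,"wx": 0,"wy": 0,"wz": 0},{"claw": -0.9,"dx": 0,"dy": 0,"dz": -0.004,"wx": 0,"wy": 0,"wz": 0},{"claw": -0.9,"dx": 0,"dy": 0,"dz": -0.004,"wx": 0,"wy": 0,"wz": 0},{"claw": -0.9,"dx": 0,"dy": 0,"dz": -0.004,"wx": 0,"wy": 0,"wz": 0},{"claw": -0.9,"dx": 0,"dy": 0,"dz": 0,"wx": 0,"wy": 0,"wz": 0},{"claw": -0.9,"dx": 0,"dy": 0,"dz": 0,"wx": 0,"wy": 0,"wz": 0}]'

```text
time_s: 10.22
ee_pos: [0.4947, -0.0874, 0.0808]
orientation: [0.633, 0.774, -0.0, -0.0]
ft_force: [0.3, -0.1, -1.8]
width: 0.0211
grasp_force: 49.0
```

>>> move_arm --moves '[{"claw": -0.9,"dx": 0.006,"dy": 0,"dz": 0,"wx": 0,"wy": 0,"wz": 0},{"claw": -0.9,"dx": 0.008,"dy": 0,"dz": 0,"wx": 0,"wy": 0,"wz": 0},{"claw": -0.9,"dx": 0.008,"dy": 0,"dz": 0,"wx": 0,"wy": 0,"wz": 0},{"claw": -0.9,"dx": 0.004,"dy": 0,"dz": 0,"wx": 0,"wy": 0,"wz": 0},{"claw": -0.9,"dx": 0.003,"dy": 0,"dz": 0,"wx": 0,"wy": 0,"wz": 0},{"claw": -0.9,"dx": 0.003,"dy": 0,"dz": 0,"wx": 0,"wy": 0,"wz": 0},{"claw": -0.9,"dx": 0.003,"dy": 0,"dz": 0,"wx": 0,"wy": 0,"wz": 0},{"claw": -0.9,"dx": 0.003,"dy": 0,"dz": 0,"wx": 0,"wy": 0,"wz": 0}]'

```text
time_s: 11.22
ee_pos: [0.4873, -0.0502, 0.0808]
orientation: [0.633, 0.774, -0.0, 0.0]
ft_force: [-0.7, -0.6, -2.2]
width: 0.0212
grasp_force: 49.0
```

>>> move_arm --moves '[{"claw": -0.9,"dx": 0.003,"dy": 0,"dz": 0,"wx": 0,"wy": 0,"wz": 0},{"claw": -0.9,"dx": 0.003,"dy": 0,"dz": 0,"wx": 0,"wy": 0,"wz": 0},{"claw": -0.9,"dx": 0.003,"dy": 0,"dz": 0,"wx": 0,"wy": 0,"wz": 0},{"claw": -0.9,"dx": 0.003,"dy": 0,"dz": 0,"wx": 0,"wy": 0,"wz": 0},{"claw": -0.9,"dx": 0.003,"dy": 0,"dz": 0,"wx": 0,"wy": 0,"wz": 0},{"claw": -0.9,"dx": 0.003,"dy": 0,"dz": 0,"wx": 0,"wy": 0,"wz": 0}]'

```text
time_s: 11.98
ee_pos: [0.4837, -0.0323, 0.0808]
orientation: [0.633, 0.774, 0.0, -0.0]
ft_force: [-0.0, -1.1, -1.8]
width: 0.0214
grasp_force: 49.0
```

>>> move_arm --moves '[{"claw": -0.9,"dx": 0.003,"dy": 0,"dz": 0,"wx": 0,"wy": 0,"wz": 0},{"claw": -0.9,"dx": 0.003,"dy": 0,"dz": 0,"wx": 0,"wy": 0,"wz": 0},{"claw": -0.9,"dx": 0.003,"dy": 0,"dz": 0,"wx": 0,"wy": 0,"wz": 0},{"claw": -0.9,"dx": 0.003,"dy": 0,"dz": 0,"wx": 0,"wy": 0,"wz": 0},{"claw": -0.9,"dx": 0.003,"dy": 0,"dz": 0,"wx": 0,"wy": 0,"wz": 0},{"claw": -0.9,"dx": 0.003,"dy": 0,"dz": 0,"wx": 0,"wy": 0,"wz": 0}]'

```text
time_s: 12.72
ee_pos: [0.4801, -0.0146, 0.0808]
orientation: [0.633, 0.774, -0.0, -0.0]
ft_force: [0.0, -1.3, -1.0]
width: 0.0214
grasp_force: 49.1
```

>>> move_arm --moves '[{"claw": -0.9,"dx": 0.002,"dy": 0,"dz": 0,"wx": 0,"wy": 0,"wz": 0},{"claw": -0.9,"dx": 0.002,"dy": 0,"dz": 0,"wx": 0,"wy": 0,"wz": 0}]'

```text
time_s: 12.98
ee_pos: [0.4793, -0.0108, 0.0808]
orientation: [0.633, 0.774, -0.0, -0.0]
ft_force: [1.7, -2.2, -2.6]
width: 0.0214
grasp_force: 49.1
```

>>> move_arm --moves '[{"claw": -0.9,"dx": 0.002,"dy": 0,"dz": 0,"wx": 0,"wy": 0,"wz": 0},{"claw": -0.9,"dx": 0.001,"dy": 0,"dz": 0,"wx": 0,"wy": 0,"wz": 0}]'

```text
time_s: 13.22
ee_pos: [0.4787, -0.0078, 0.0808]
orientation: [0.633, 0.774, 0.0, -0.0]
ft_force: [0.6, -1.5, -2.1]
width: 0.0211
grasp_force: 49.0
```

>>> move_arm --moves '[{"claw": -0.9,"dx": 0.0015,"dy": 0,"dz": 0,"wx": 0,"wy": 0,"wz": 0},{"claw": -0.9,"dx": 0.0015,"dy": 0,"dz": 0,"wx": 0,"wy": 0,"wz": 0}]'

```text
time_s: 13.48
ee_pos: [0.478, -0.0051, 0.0807]
orientation: [0.633, 0.774, -0.0, -0.0]
ft_force: [0.8, -2.9, -3.6]
width: 0.0209
grasp_force: 49.0
```

>>> move_arm --moves '[{"claw": -0.9,"dx": 0.001,"dy": 0,"dz": 0,"wx": 0,"wy": 0,"wz": 0},{"claw": -0.9,"dx": 0.001,"dy": 0,"dz": 0,"wx": 0,"wy": 0,"wz": 0}]'

```text
time_s: 13.72
ee_pos: [0.4779, -0.0029, 0.0809]
orientation: [0.633, 0.774, 0.0, 0.0]
ft_force: [0.4, -1.8, -2.3]
width: 0.0214
grasp_force: 49.0
```

>>> move_arm --moves '[{"claw": -0.9,"dx": 0.001,"dy": 0,"dz": 0,"wx": 0,"wy": 0,"wz": 0},{"claw": -0.9,"dx": 0.001,"dy": 0,"dz": 0,"wx": 0,"wy": 0,"wz": 0}]'

```text
time_s: 13.98
ee_pos: [0.4776, -0.0011, 0.0809]
orientation: [0.633, 0.774, 0.0, 0.0]
ft_force: [0.8, -2.6, -1.2]
width: 0.0213
grasp_force: 49.1
```

>>> move_arm --moves '[{"claw": -0.9,"dx": 0.001,"dy": 0,"dz": 0,"wx": 0,"wy": 0,"wz": 0},{"claw": -0.9,"dx": 0,"dy": 0,"dz": 0,"wx": 0,"wy": 0,"wz": 0}]'

```text
time_s: 14.22
ee_pos: [0.4776, -0.0005, 0.081]
orientation: [0.634, 0.774, 0.0, 0.0]
ft_force: [1.3, -4.8, 0.9]
width: 0.0216
grasp_force: 49.3
```

>>> move_arm --moves '[{"claw": -0.9,"dx": 0.001,"dy": 0,"dz": 0,"wx": 0,"wy": 0,"wz": 0},{"claw": -0.9,"dx": 0,"dy": 0,"dz": 0,"wx": 0,"wy": 0,"wz": 0}]'

```text
time_s: 14.48
ee_pos: [0.4774, 0.0004, 0.081]
orientation: [0.634, 0.774, 0.0, 0.0]
ft_force: [3.1, -5.6, 0.3]
width: 0.0212
grasp_force: 49.3
```

```bash
python3 look.py w5
python3 - <<'E'
from h import *
O=np.array([.4749,.019]);Y=np.array([-.195,.981]);X=np.array([.981,.195])
tc=lambda g:np.c_[(g[:,:2]-O)@X*1000,(g[:,:2]-O)@Y*1000,g[:,2]*1000]
uv=np.argwhere(np.ones((480,640)))[:,::-1]
c=dict(np.load("w5_c.npz"));d=np.load("w5.npy");w=tc(pts(c,d,uv))
for s in(-1,1):
    m=(abs(s*w[:,0]-39)<4)&(w[:,1]>-72)&(w[:,1]<50)&(w[:,2]>20)&(w[:,2]<80);b=np.round(w[m,1]).astype(int);print(s,[(int(k),int(np.median(w[m,2][b==k]))) for k in np.unique(b)])
for n,lo,hi,y0,y1 in(("honey",84,96,95,165),("white",103,112,60,130),("yellow",110,118,10,75)):
    m=(w[:,2]>lo)&(w[:,2]<hi)&(abs(w[:,0])<36)&(w[:,1]>y0)&(w[:,1]<y1)
    if m.sum()>30: print(n,m.sum(),cv2.minEnclosingCircle(w[m][:,:2].astype(np.float32)))
E
```

```text
t 14.475 pos [4.774e-01 4.000e-04 8.100e-02] q [6.336e-01 7.737e-01 1.000e-04 5.000e-04] toolx [-0.197  0.98  -0.001] w 0.02123089769322843 F [ 3.1 -5.6  0.3]
[ 257  104  106  124 5061] [0.467  0.0708 0.1138] ((460.3752746582031, 63.47643280029297), 21.864709854125977)
-1 [(-50, 68), (-49, 69), (-48, 69), (-47, 70), (-46, 70), (-45, 69), (-44, 69), (-43, 69), (-42, 69), (-41, 69), (-40, 69), (-39, 69), (-38, 69), (-37, 69), (-36, 69), (-35, 69), (-34, 70), (-33, 69), (-32, 69), (-31, 69), (-30, 69), (-29, 70), (-28, 69), (-27, 69), (-26, 69), (-25, 69), (-24, 69), (-23, 69), (-22, 69), (-21, 70), (-20, 69), (-19, 69), (-18, 69), (-17, 69), (-16, 70), (-15, 69), (-14, 69), (-13, 69), (-12, 69), (-11, 69), (-10, 70), (-9, 69), (-8, 69), (-7, 69), (-6, 69), (-5, 69), (-4, 69), (-3, 69), (-2, 69), (-1, 69), (0, 69), (1, 69), (2, 69), (3, 69), (4, 70), (5, 70), (6, 70), (7, 69), (8, 69), (9, 69), (10, 70), (11, 69), (12, 69), (13, 69), (14, 69), (15, 69), (16, 69), (17, 69), (18, 70), (19, 69), (20, 69), (21, 67)]
1 [(-50, 69), (-49, 69), (-48, 70), (-47, 70), (-46, 69), (-45, 69), (-44, 
[... 408 characters left out ...]
 (-6, 70), (-5, 69), (-4, 69), (-3, 69), (-2, 69), (-1, 70), (0, 69), (1, 69), (2, 70), (3, 70), (4, 69), (5, 69), (6, 69), (7, 69), (8, 70), (9, 70), (10, 69), (11, 70), (12, 69), (13, 69), (14, 69), (15, 69), (16, 70), (17, 70), (18, 69), (19, 69), (20, 68), (21, 65), (22, 46), (23, 40), (24, 32), (25, 31), (26, 32), (27, 32), (28, 32), (29, 32), (30, 31), (31, 32), (33, 45), (34, 46), (35, 46), (36, 46), (37, 46), (38, 46), (39, 46), (40, 46), (41, 46), (42, 46), (43, 46), (44, 46), (45, 46), (46, 46), (47, 46), (48, 46), (49, 46), (50, 46)]
white 12625 ((-13.178393363952637, 77.44953918457031), 25.53179931640625)
yellow 15725 ((-10.564682960510254, 47.520652770996094), 26.34092903137207)
```

View pics/w5.png

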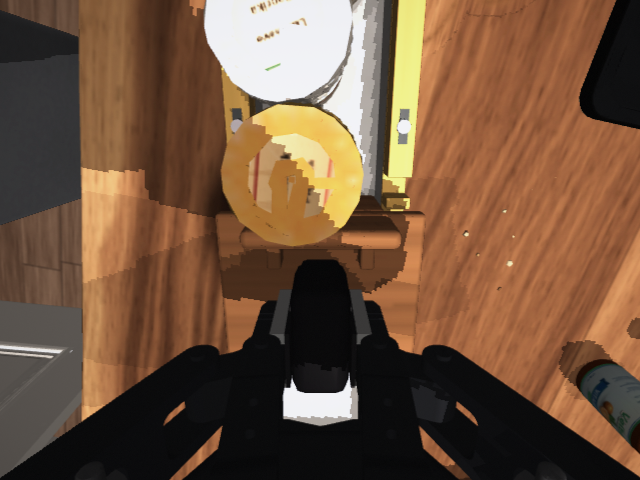

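The wrist view shows the yellow jar (290,175) against the slider face and the white one (280,45) behind it, all upright and staggered slightly to the left. The travel is now 89.5 mm, which puts the tongue over the second notch (89–90), and the force has risen. I'll lower it and feel for the notch.

>>> move_arm --moves '[{"claw": -0.9,"dx": 0,"dy": 0,"dz": 0.002,"wx": 0,"wy": 0,"wz": 0},{"claw": -0.9,"dx": 0,"dy": 0,"dz": 0.002,"wx": 0,"wy": 0,"wz": 0},{"claw": -0.9,"dx": 0,"dy": 0,"dz": 0.001,"wx": 0,"wy": 0,"wz": 0},{"claw": -0.9,"dx": 0,"dy": 0,"dz": 0,"wx": 0,"wy": 0,"wz": 0}]'

```text
time_s: 15.02
ee_pos: [0.4767, 0.0009, 0.0756]
orientation: [0.633, 0.774, -0.0, -0.0]
ft_force: [1.6, -4.3, -1.4]
width: 0.0211
grasp_force: 49.1
```

The tongue is below the wall top with no resistance, so it is in the notch.

>>> move_arm --moves '[{"claw": -0.9,"dx": 0,"dy": 0,"dz": 0.002,"wx": 0,"wy": 0,"wz": 0},{"claw": -0.9,"dx": 0,"dy": 0,"dz": 0.002,"wx": 0,"wy": 0,"wz": 0},{"claw": -0.9,"dx": 0,"dy": 0,"dz": 0.002,"wx": 0,"wy": 0,"wz": 0},{"claw": -0.9,"dx": 0,"dy": 0,"dz": 0.002,"wx": 0,"wy": 0,"wz": 0},{"claw": -0.9,"dx": 0,"dy": 0,"dz": 0.001,"wx": 0,"wy": 0,"wz": 0},{"claw": -0.9,"dx": 0,"dy": 0,"dz": 0,"wx": 0,"wy": 0,"wz": 0}]'

```text
time_s: 15.78
ee_pos: [0.4769, 0.0009, 0.0667]
orientation: [0.633, 0.774, 0.0, -0.0]
ft_force: [0.4, -4.0, -3.0]
width: 0.0215
grasp_force: 49.0
```

>>> move_arm --moves '[{"claw": -0.9,"dx": 0,"dy": 0,"dz": 0.001,"wx": 0,"wy": 0,"wz": 0},{"claw": -0.9,"dx": 0,"dy": 0,"dz": 0.001,"wx": 0,"wy": 0,"wz": 0},{"claw": -0.9,"dx": 0,"dy": 0,"dz": 0,"wx": 0,"wy": 0,"wz": 0}]'

```text
time_s: 16.15
ee_pos: [0.477, 0.0009, 0.0652]
orientation: [0.633, 0.774, 0.0, 0.0]
ft_force: [-1.7, -3.4, 7.5]
width: 0.0215
grasp_force: 50.3
```

It is seated, with the height back to 65.2 mm and a supporting force. I'll release and retreat.

>>> move_arm --moves '[{"claw": -0.4,"dx": 0,"dy": 0,"dz": 0,"wx": 0,"wy": 0,"wz": 0},{"claw": 0.2,"dx": 0,"dy": 0,"dz": 0,"wx": 0,"wy": 0,"wz": 0},{"claw": 0.8,"dx": 0,"dy": 0,"dz": 0,"wx": 0,"wy": 0,"wz": 0},{"claw": 0.8,"dx": 0,"dy": 0,"dz": -0.01,"wx": 0,"wy": 0,"wz": 0},{"claw": 0.8,"dx": 0,"dy": 0,"dz": -0.04,"wx": 0,"wy": 0,"wz": 0},{"claw": 0.8,"dx": 0,"dy": 0,"dz": -0.05,"wx": 0,"wy": 0,"wz": 0},{"claw": 0.8,"dx": -0.04,"dy": 0,"dz": -0.05,"wx": 0,"wy": 0,"wz": 0},{"claw": 0.8,"dx": -0.05,"dy": 0,"dz": -0.02,"wx": 0,"wy": 0,"wz": 0},{"claw": 0.8,"dx": -0.02,"dy": 0,"dz": 0,"wx": 0,"wy": 0,"wz": 0},{"claw": 0.8,"dx": 0,"dy": 0,"dz": 0,"wx": 0,"wy": 0,"wz": 0}]'

```text
time_s: 17.4
ee_pos: [0.4984, -0.1075, 0.2342]
orientation: [0.635, 0.773, 0.0, 0.0]
ft_force: [-1.2, 0.4, -0.1]
width: 0.0768
grasp_force: 0.0
```

```bash
python3 look.py w6
python3 - <<'E'
from h import *
from cell import arm
O=np.array([.4749,.019]);Y=np.array([-.195,.981]);X=np.array([.981,.195])
tc=lambda g:np.c_[(g[:,:2]-O)@X*1000,(g[:,:2]-O)@Y*1000,g[:,2]*1000]
uv=np.argwhere(np.ones((480,640)))[:,::-1]
def rep(c,d):
    w=tc(pts(c,d,uv))
    def z(n,lo,hi,y0,y1):
        m=(w[:,2]>lo)&(w[:,2]<hi)&(abs(w[:,0])<36)&(w[:,1]>y0)&(w[:,1]<y1)
        if m.sum()>30: print(n,m.sum(),np.median(w[m],0).round(1),cv2.minEnclosingCircle(w[m][:,:2].astype(np.float32)))
    z("knob",90,102,-60,12);z("yellow",109.5,118,10,75);z("white",103,109,50,115);z("honey",84,97,90,164)
    for s in(-1,1):
        for y in(-52,-40,-30,-10,0,10):
            m=(abs(s*w[:,0]-36)<6)&(abs(w[:,1]-y)<3)
            if m.sum()>3: print("deck",s,y,round(float(np.median(w[m,2])),1),end="; ")
    print()
rep(dict(np.load("w6_c.npz")),np.load("w6.npy"))
p,d=arm.camera("top");rep(arm.camera_params("top"),d)
cv2.imwrite("pics/end.png",np.hstack([cv2.resize(cv2.imread("pics/w6.png"),(440,330)),cv2.resize(p[120:310,155:375],(360,330))]))
E
```

```text
t 17.4 pos [ 0.4984 -0.1075  0.2342] q [6.345e-01 7.729e-01 0.000e+00 3.000e-04] toolx [-0.195  0.981 -0.   ] w 0.07675036010406708 F [-1.2  0.4 -0.1]
knob 1918 [ -0.9 -18.2  95.8] ((-0.6276448369026184, -18.580856323242188), 22.5290584564209)
yellow 69 [ -7.6  22.2 111.6] ((-7.576592445373535, 22.875843048095703), 8.290313720703125)
deck -1 -52 54.1; deck -1 -40 54.3; deck -1 -30 54.3; deck -1 -10 54.3; deck -1 0 54.2; deck -1 10 54.3; deck 1 -52 54.1; deck 1 -40 54.3; deck 1 -30 54.2; deck 1 -10 54.4; deck 1 0 54.2; deck 1 10 54.2; 
knob 190 [ -1.  -18.1  96.5] ((1.0626755952835083, -18.259281158447266), 20.98018455505371)
yellow 361 [ -7.6  42.2 113.8] ((-8.727646827697754, 48.75313949584961), 28.94295883178711)
white 199 [-11.   84.3 107.1] ((-11.828911781311035, 79.12239074707031), 27.227357864379883)
honey 527 [  0.3 134.9  92.9] ((-1.4332643747329712, 129.7624053955078), 46.527687072753906)
deck -1 -30 55.6; deck -1 -10 55.3; deck -1 0 54.0; deck -1 10 54.5; deck 1 -30 55.4; deck 1 -10 55.1; deck 1 0 54.5; deck 1 10 55.0;
```

View pics/end.png

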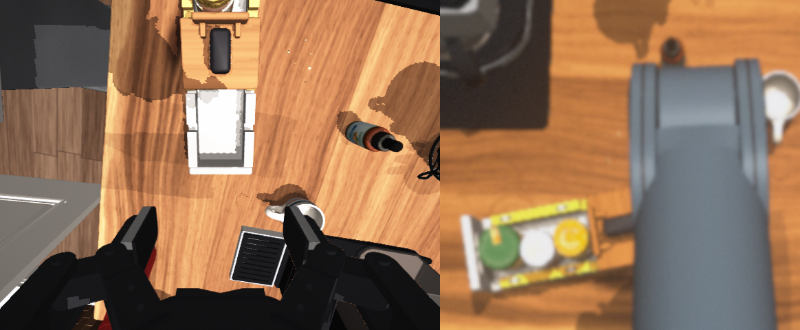

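The deck reads 54 mm at all corners, so the slider is fully home. The green, white and yellow caps stand upright in a tight row at (500,245), (535,247) and (570,238), and the cup is in place. I'm handing in.

```bash
python3 -c "
from cell import arm
print(arm.close_job())"
```

```text
the job is handed in; nothing more can be done
None
```

The job is handed in at about 17.5 s of the 54 s: the yellow-cap jar stands in the caddy, the three jars are pushed tight and upright, the slider is fully home in the notch right behind them, and the cup was not touched.

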